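# Find and seat the rocking tub lid

## Robot

A 6-joint arm with a two-finger parallel gripper is mounted at the origin on the work surface. World frame = base frame: x ahead of the robot, y to its left, z up, the work surface at z = 0. Lengths are in m, angles in rad, forces in N, time in s.
With the tool pointing down it reaches from about 0.25 to 0.775 m from the base axis. Payload 4 kg.
Tool frame: the origin (TCP) lies midway between the tips of the shut fingers; the grasp point (between the pads) lies 19 mm behind it; y points along the fingers, x is the direction in which the jaws open and shut, and the axes are right-handed (so a half turn about y gives the same grasp; the last joint's range is limited). The gripper opens to 94 mm and grips with 3 to 60 N. Pads are 16 mm wide; open, the fingers measure 119 mm over their backs; the gripper's body (75 mm by 177 mm) begins 78 mm behind the grasp point.
Start: joints at [-1.249, 0.087, 1.371, -0, 1.684, -0.103], TCP at [0.227, -0.501, 0.206] pointing down, gripper open.
Joint ranges: [-3.1, 3.1], [-0.76, 2.03], [0.27, 2.55], [-1.08, 4.22], [0.17, 2.65], [-2.57, 2.57]. Speed limits (rad/s): [2.79, 2.79, 3.14, 3.14, 3.14, 3.14].

## Interface

Orientations are given as [roll, pitch, yaw] about the fixed x, y, z axes, in that order (R = Rz(yaw) Ry(pitch) Rx(roll)).
In Python, from bench import robot gives the robot as it stands.
- The arm moves only by the shell command python3 -m creep 'ROWS'. ROWS is JSON, a list of rows, each a list of 7 numbers: the shift along the tool's x, y, z in mm, then the turn, a rotation vector about the tool's x, y, z in degrees, then the closure in counts, from 0 (fully open) to 255 (shut). A call has 1 to 5 rows; each row is the pose to reach, as a shift and turn from the pose commanded when the call began, along the tool's axes at that moment; what a row does not reach only later rows make up. A row lasts 1/8 s, in which the tool goes at most 62.5 mm and 10.7 degrees, less where a joint would pass 70% of its speed; a pose out of reach is approached as far as the arm can. A call with a gripper value outside its range is refused whole. The fingers move at their own pace and stop on an object; the grip force is fixed at half the most. Time passes only in rows, so rows that repeat a pose let the fingers close. It gives the time, the measured TCP pose, the force and the opening at its end, in the units of the state.
- robot.get_obs(): the state, without advancing time (a new reading comes with each control period).
- robot.snapshot(name): name is "scene" or "top" or "wrist"; returns a dict with "color" (384x512x3 uint8, blue, green, red), "fx", "fy", "cx", "cy" (pixels), "k1" (the pictures are not rectified: a ray, as slopes to the right and down, at radius r is drawn at 1 + k1 r^2 times it, then the intrinsics apply), "world_from_camera" (4x4, takes a point from camera to world coordinates); the wrist camera has in their place "mount" (4x4, takes a point from camera to tool coordinates, whose origin is the TCP and whose axes are the tool frame's). Camera axes: x right, y down, z forward; pixel columns grow to the right and rows downward; lengths in m; the calibration is good to about 2 mm. A picture is of the moment at which its call begins: read the wrist's pose just before it. There is no depth.
- robot.close_job(): hands the job in, once; it reports no verdict.
Trained networks look in the newest picture that a camera, given by its name, has taken for a name from the list of things; names that differ only in an ending like _2 or _b are one class to them, and where a whole thing is asked for, a point or a joint stands for the part that bears it (a point fixed in the world has none). Each returns a list of dicts, best first, with "p" (0 to 1); they miss things now and then, are a little off and sometimes report something else, mostly with a low value. They report only what shows in the picture. A call takes as long as a camera call. They do not tell look-alikes from the thing itself.
- robot.spot_in(name, camera): "point" ([x, y, z] in m, in world coordinates, good to about 4 mm: the middle of the surface that is visible of it).
- robot.landmark_of(name, camera): "point" ([x, y, z] in m, in world coordinates, good to about 4 mm: a listed point, or the origin of a listed thing).
The state is a dict: "time": time; "joint_positions": joint angles; "qvel": joint speeds; "joint_torque": joint torques, N m; "tool_pos": TCP position; "ee_rot": TCP orientation; "wrist_force": force on the tool from outside, world axes, zero at the start; "wrist_torque": the same for the moment, N m; "width": finger opening in m.
Only numpy, scipy, OpenCV 4.12 (cv2) and the standard library are available. Lean on these libraries where they do the work, as an engineer would, in place of code of your own. Each camera call takes 0.05 s, during which the arm holds its last target.

## Task

One of the four identical lids on the glaze tubs is not pushed home. Press lightly near the edge of the lids with the fingertips until you find the one that rocks, then push that lid down at its middle until it is fully home and sits as solidly as the others. Only press: lift no lid, and leave the pots and tools around where they are.

Things in the scene. Friction and masses are not known exactly. Their poses are not given: they have to be found in the camera images.
- board: Fixed wooden ware board, 290 x 290 x 18 mm, lying on the bench; four lidded round glaze tubs stand fixed on it in a 2 x 2 square, 135 mm between centres. Origin: centre of its underside; x and y along its edges, z up.
- lid_a: Flat round push-on lid on the near left tub, 100 mm across, 16 mm high (4 mm plate, 12 mm skirt below it). Origin: on its axis at the skirt's lower edge, 16 mm below the flat top; z up. All four lids look alike and start level, tops 77 mm above the bench; any one may be the loose one.
- lid_b: Flat round push-on lid on the near right tub, 100 mm across, 16 mm high (4 mm plate, 12 mm skirt below it). Origin: on its axis at the skirt's lower edge, 16 mm below the flat top; z up. A lid that is home lies solidly on a rim of 46 mm radius; the loose one stands level 5 mm above its rim, on a stiff catch 28 mm across under its middle.
- lid_c: Flat round push-on lid on the far left tub, 100 mm across, 16 mm high (4 mm plate, 12 mm skirt below it). Origin: on its axis at the skirt's lower edge, 16 mm below the flat top; z up. Pressed lightly (1 to 4 N) about 34 mm from its centre, the loose lid tips some 0.15 rad until that edge meets the rim; let go, it falls level again.
- lid_d: Flat round push-on lid on the far right tub, 100 mm across, 16 mm high (4 mm plate, 12 mm skirt below it). Origin: on its axis at the skirt's lower edge, 16 mm below the flat top; z up. Pressed within 12 mm of its centre with more than about 11 N, the loose lid goes down 5 mm onto its rim and stays down, solid.
- catch (a joint): Travel of the catch under the one lid that is not home (it does not tell which lid): 0 as found, 0.005 m when the lid is fully down on its rim; moves only under about 11 N and stays where it is left.
- cup: Small clay cup, 48 mm wide, 55 mm high, loose on the board in the middle between the tubs. Bystander, to be left alone. Origin: centre of its underside.
- mug: Clay mug, 76 mm wide, 85 mm high, with a handle, left of the board. Bystander, to be left alone. Origin: centre of its underside.
- bowl: White bowl, 120 mm wide, 50 mm high, right of the board. Bystander, to be left alone. Origin: centre of its underside.
- brush: Glaze brush lying flat right of the board. Bystander, to be left alone. Origin: on its handle, z up.
- jar: Small jar with cap, 56 mm wide, 75 mm high, left of the board. Bystander, to be left alone. Origin: centre of its underside.
- rib: Flat wooden throwing rib, about 70 mm, 8 mm thick, lying behind the board. Bystander, to be left alone. Origin: centre of its underside.
- beaker: Clay beaker, 66 mm wide, 90 mm high, behind the board. Bystander, to be left alone. Origin: centre of its underside.
Not all that is in view belongs to the job. Leave any pink, purple or yellow look-alike of the lid_a alone.

How it is judged:
On the way, in this order (a step that is already met when the one before it is completed fails the run):
1. a lid has tipped under a fingertip pressing near its edge, while its catch was still up (value of joint catch below 0.004 m and ((angle between lid_a's own z axis and vertical above 0.06 rad and contact force between lid_a and the fingers above 0.3 N) or (angle between lid_b's own z axis and vertical above 0.06 rad and contact force between lid_b and the fingers above 0.3 N) or (angle between lid_c's own z axis and vertical above 0.06 rad and contact force between lid_c and the fingers above 0.3 N) or (angle between lid_d's own z axis and vertical above 0.06 rad and contact force between lid_d and the fingers above 0.3 N))), for 0.1 s.
2. the loose lid's catch is pushed home (value of joint catch above 0.004 m), for 0.2 s.
At the end, for the whole second after the job is handed in: The catch of the loose lid is down by more than 4 mm of its 5 mm, and all four lids lie at rest on their own tubs, level within 0.035 rad and within 15 mm of where they started (value of joint catch above 0.004 m and angle between each of lid_a, lid_b, lid_c, lid_d's own z axis and vertical below 0.035 rad and distance of each of lid_a, lid_b, lid_c, lid_d from where it was at the start of the episode below 0.015 m and linear speed of each of lid_a, lid_b, lid_c, lid_d below 0.02 m/s); the robot touches nothing.
It fails at once if a lid is lifted more than 12 mm above where it lay (z of any of lid_a, lid_b, lid_c, lid_d in the frame of board above 0.073 m).
It fails at once if a pot or tool around is moved more than 20 mm (distance of any of cup, mug, bowl, brush, jar, rib, beaker from where it was at the start of the episode above 0.02 m).
It fails at once if a pot is tipped over (angle between any of cup, mug, bowl, jar, beaker's own z axis and vertical above 0.5 rad).
It also fails if it takes over 48 s, if anything falls off the work surface, if the arm or the gripper's body presses on something with over 40 N, if the wrist force passes 120 N, or if a joint passes its speed limit or range.

## Working session

There is one attempt and no reset: what is moved stays moved. The work goes in short steps, Python scripts to look and compute and a shell command to move; the robot and the scene stay as the last step left them, time stands still between calls to the robot, and variables do not carry over. Pictures are saved under pics/ and viewed, and the job is handed in when it is done.

```bash
ls; mkdir -p pics; python3 - <<'E'
from bench import robot
import cv2
o=robot.get_obs(); print({k:(v if not hasattr(v,'round') else v) for k,v in o.items()})
for n in("top","scene"):
    s=robot.snapshot(n); cv2.imwrite(f"pics/{n}0.png",s["color"])
    for t in("lid_a","board","cup"):
        print(n,t,[(round(d["p"],2),[round(x,3) for x in d["point"]]) for d in robot.landmark_of(t,n)])
E
```

```text
pics
{'time': 0.0, 'joint_positions': array([-1.24911421e+00,  8.79246843e-02,  1.37225168e+00, -2.63535771e-05,
        1.68359855e+00, -1.03100476e-01]), 'qvel': array([-1.68059602e-03, -3.66252571e-04,  1.16613061e-03, -8.84050475e-05,
       -1.47223715e-04, -1.35025127e-03]), 'joint_torque': array([-9.61271362e-04, -3.40189397e+01, -3.02425504e+01,  7.14431307e-02,
        3.29749938e-02, -1.79626722e-04]), 'tool_pos': array([ 0.22647858, -0.50059814,  0.20432206]), 'ee_rot': array([-1.57059779,  0.00217337, -1.14601646]), 'wrist_force': array([ 0.39669387, -0.56899613,  0.00928708]), 'wrist_torque': array([-0.00098928,  0.03158908, -0.04192572]), 'width': 0.09422935436548449}
top lid_a [(0.91, [0.506, -0.084, 0.06]), (0.91, [0.472, -0.216, 0.061]), (0.89, [0.485, 0.222, 0.001]), (0.72, [0.606, -0.24, 0.063]), (0.65, [0.294, -0.19, 0.002]), (0.59, [0.636, -0.116, 0.062]), (0.58, [0.339, 0.089, 0.003])]
top board [(0.56, [0.551, -0.168, 0.004]), (0.44, [0.768, -0.13, -0.003]), (0.17, [0.554, -0.411, 0.002])]
top cup [(0.59, [0.555, -0.164, 0.018])]
scene lid_a [(0.95, [0.506, -0.08, 0.057]), (0.77, [0.602, -0.246, 0.056]), (0.76, [0.477, -0.213, 0.062]), (0.69, [0.335, 0.086, -0.002]), (0.69, [0.481, 0.22, 0.001]), (0.68, [0.637, -0.113, 0.064]), (0.6, [0.289, -0.191, 0.002])]
scene board [(0.64, [0.554, -0.164, 0.004])]
scene cup [(0.53, [0.553, -0.164, 0.018])]
```

View pics/top0.png

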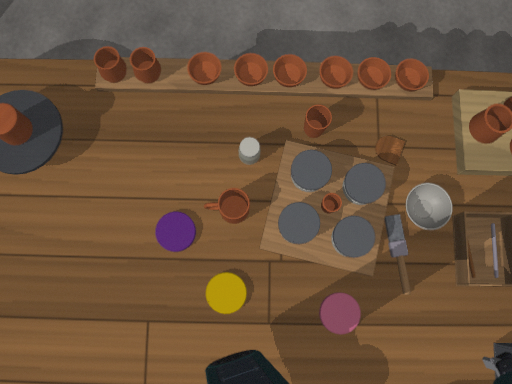

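View pics/scene0.png

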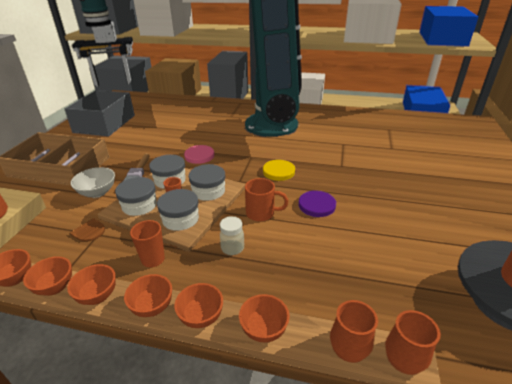

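The four grey lids on the board are the real ones: a (299,222), b (353,236), c (311,170) and d (365,183) in the top picture. The purple (176,231), yellow (226,293) and pink (340,313) discs lie flat on the bench, so they are look-alikes. I'll fit the 2x2 square to the lid positions and confirm it in a crop.

```bash
cat > h.py <<'E'
import numpy as np, cv2
from bench import robot
from scipy.spatial.transform import Rotation as Ro
L=dict(a=[(.506,-.084),(.506,-.080)],b=[(.472,-.216),(.477,-.213)],c=[(.636,-.116),(.637,-.113)],d=[(.606,-.240),(.602,-.246)])
m=np.array([np.mean(L[k],0) for k in "abcd"])
t=np.array([[-1,1],[-1,-1],[1,1],[1,-1]])*.0675
c=m.mean(0); U,S,Vt=np.linalg.svd((t).T@(m-c)); R=(U@Vt).T
F=c+t@R.T
C=dict(zip("abcd",F))
def to(p):
    o=robot.get_obs(); Rt=Ro.from_euler('xyz',o["ee_rot"]).as_matrix()
    return Rt.T@(np.array(p)-o["tool_pos"])*1000, o
def press(l,off,z):
    o=robot.get_obs(); Rt=Ro.from_euler('xyz',o["ee_rot"]).as_matrix()
    return np.append(C[l]+off*Rt[:2,2]/1000,z)
def uv(s,p):
    p=np.linalg.inv(s["world_from_camera"])@np.append(p,1); x,y=p[:2]/p[2]; k=1+s["k1"]*(x*x+y*y)
    return s["fx"]*x*k+s["cx"],s["fy"]*y*k+s["cy"]
E
python3 - <<'E'
from h import *
print(C,m-F, np.degrees(np.arctan2(R[1,0],R[0,0])))
s=robot.snapshot("top");im=cv2.resize(s["color"][130:280,240:420],None,fx=4,fy=4)
for k in C:
    for th in np.linspace(0,6.28,40):
        u,v=uv(s,[C[k][0]+.05*np.cos(th),C[k][1]+.05*np.sin(th),.077]); cv2.circle(im,(int((u-240+.5)*4),int((v-130+.5)*4)),1,(0,255,0),-1)
    u,v=uv(s,[*C[k],.077]);cv2.putText(im,k,(int((u-240)*4),int((v-130)*4)),0,.8,(0,0,255),2)
cv2.imwrite("pics/fit.png",im)
print(to(press("b",-34,.105))[0].round(1))
E
```

```text
{'a': array([ 0.50536062, -0.0821148 ]), 'b': array([ 0.4738648 , -0.21338938]), 'c': array([ 0.6366352 , -0.11361062]), 'd': array([ 0.60513938, -0.2448852 ])} [[ 0.00063938  0.0001148 ]
 [ 0.0006352  -0.00111062]
 [-0.0001352  -0.00088938]
 [-0.00113938  0.0018852 ]] -13.491573877571689
[-160.2  100.4  309.8]
```

View pics/fit.png

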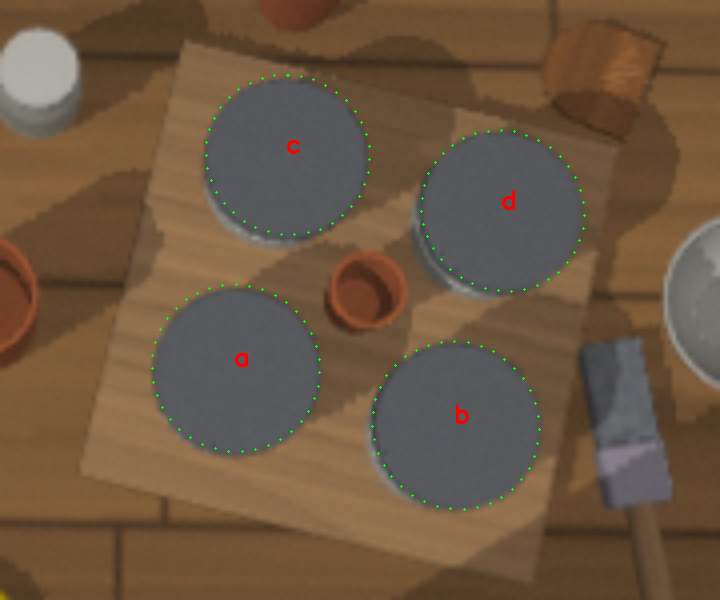

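The fitted circles (green) match all four grey lids on the board, with a at (240,360), b (460,415), c (292,147) and d (508,202) in the crop. I'll go to lid b first with the fingers shut.

```bash
python3 -m creep '[[-28,0,55,0,0,0,255],[-56,0,110,0,0,0,255],[-84,0,165,0,0,0,255],[-112,20,220,0,0,0,255],[-140,40,270,0,0,0,255]]'; python3 -c "
from h import *
r,o=to(press('b',-34,.085)); print(r.round(1),o['ee_rot'],o['wrist_force'],o['width'])"
```

```text
time: 1.08
tool_pos: [0.416, -0.2614, 0.1659]
ee_rot: [-1.57, -0.002, -1.146]
wrist_force: [0.8, -0.1, -0.0]
width: 0.0472
[-20.1  80.9  38.4] [-1.56971215 -0.00212487 -1.14614333] [ 0.82682302 -0.12061795 -0.03563089] 0.04718723961495864
```

```bash
python3 -m creep '[[-20,30,38,0,0,0,255],[-20,74,38,0,0,0,255],[-20,74,38,0,0,0,255],[-20,74,38,0,0,0,255],[-20,74,38,0,0,0,255]]'; python3 -c "
from h import *
r,o=to(press('b',-34,.077)); print(r.round(2),o['tool_pos'],o['wrist_force'],o['width'])"
```

```text
time: 1.7
tool_pos: [0.4421, -0.2303, 0.0942]
ee_rot: [-1.568, -0.004, -1.147]
wrist_force: [0.3, 0.5, 0.0]
width: 0.0008
[-2.44 17.16  1.87] [ 0.44210651 -0.2303134   0.09416848] [0.33558383 0.47011867 0.01805123] 0.0008032736743201663
```

```bash
python3 -m creep '[[-2,10,2,0,0,0,255],[-2,14,2,0,0,0,255],[-2,14,2,0,0,0,255]]'; python3 -m creep '[[0,1,0,0,0,0,255],[0,1,0,0,0,0,255]]';python3 -m creep '[[0,1,0,0,0,0,255],[0,1,0,0,0,0,255]]'
```

```text
time: 2.08
tool_pos: [0.4419, -0.2262, 0.0775]
ee_rot: [-1.571, 0.0, -1.146]
wrist_force: [-0.2, -0.4, -0.0]
width: 0.0007
time: 2.33
tool_pos: [0.442, -0.2263, 0.0773]
ee_rot: [-1.571, -0.0, -1.146]
wrist_force: [-1.7, 1.1, 4.5]
width: 0.0007
time: 2.58
tool_pos: [0.442, -0.2262, 0.0772]
ee_rot: [-1.571, -0.0, -1.146]
wrist_force: [-2.7, 2.3, 8.0]
width: 0.0009
```

```bash
python3 -m creep '[[0,1,0,0,0,0,255],[0,1,0,0,0,0,255]]'
```

```text
time: 2.82
tool_pos: [0.442, -0.2263, 0.0772]
ee_rot: [-1.571, -0.001, -1.146]
wrist_force: [-4.9, 3.5, 13.0]
width: 0.0003
```

Lid b holds at 77.2 mm under 13 N, so it is solid. Next is lid a.

```bash
python3 -m creep '[[0,-25,0,0,0,0,255]]'; python3 -c "
from h import *
r,o=to(press('a',-34,.082)); print(r.round(2),o['tool_pos'],o['wrist_force'])"
```

```text
time: 2.95
tool_pos: [0.4409, -0.2254, 0.0982]
ee_rot: [-1.573, 0.003, -1.146]
wrist_force: [-0.2, 0.2, 0.5]
width: 0.0009
[-103.97   16.4    83.83] [ 0.44091175 -0.22544025  0.09823985] [-0.23176798  0.18376868  0.52655598]
```

```bash
python3 -m creep '[[-40,0,33,0,0,0,255],[-80,0,66,0,0,0,255],[-104,0,83,0,0,0,255],[-104,18,83,0,0,0,255],[-104,18,83,0,0,0,255]]';python3 -m creep '[[0,2,0,0,0,0,255],[0,2,0,0,0,0,255]]'; python3 -m creep '[[0,1,0,0,0,0,255],[0,2,0,0,0,0,255]]'; python3 -c "
from h import *
r,o=to(press('a',-34,.077)); print(r.round(2),o['tool_pos'],o['wrist_force'])"
```

```text
time: 3.58
tool_pos: [0.473, -0.0973, 0.079]
ee_rot: [-1.575, 0.003, -1.146]
wrist_force: [0.3, -0.6, -0.5]
width: 0.0005
time: 3.82
tool_pos: [0.4747, -0.0982, 0.0796]
ee_rot: [-1.571, -0.0, -1.148]
wrist_force: [0.3, 0.3, -0.1]
width: 0.0005
time: 4.08
tool_pos: [0.4749, -0.0976, 0.0779]
ee_rot: [-1.57, -0.001, -1.147]
wrist_force: [-0.0, -0.3, 0.9]
width: 0.0004
[-1.58  0.87  0.11] [ 0.47492646 -0.09759235  0.07786824] [-0.00183354 -0.30515404  0.89227089]
```

```bash
python3 -m creep '[[0,1,0,0,0,0,255],[0,1,0,0,0,0,255]]'; python3 -m creep '[[0,1,0,0,0,0,255],[0,1,0,0,0,0,255]]'
```

```text
time: 4.32
tool_pos: [0.4749, -0.0975, 0.0773]
ee_rot: [-1.571, -0.001, -1.146]
wrist_force: [-1.1, -0.2, 4.3]
width: 0.0004
time: 4.58
tool_pos: [0.4749, -0.0974, 0.0772]
ee_rot: [-1.57, -0.001, -1.146]
wrist_force: [-3.2, 0.7, 7.6]
width: 0.0005
```

Lid a is solid too: it holds at 77.2 mm under 7.6 N. Next is lid c.

```bash
python3 -m creep '[[0,-25,0,0,0,0,255],[0,-25,0,0,0,0,255]]'; python3 -c "
from h import *
r,o=to(press('c',-34,.080)); print(r.round(2),o['tool_pos'],o['wrist_force'])"
```

```text
time: 4.82
tool_pos: [0.4763, -0.0976, 0.1023]
ee_rot: [-1.567, -0.003, -1.146]
wrist_force: [0.4, -0.4, 0.5]
width: 0.0005
[ 80.6  22.9 105.4] [ 0.47630975 -0.09761554  0.10229328] [ 0.41883194 -0.39548943  0.4954235 ]
```

```bash
python3 -m creep '[[40,0,52,0,0,0,255],[81,0,105,0,0,0,255],[81,15,105,0,0,0,255],[81,19,105,0,0,0,255],[81,19,105,0,0,0,255]]'; python3 -m creep '[[0,0,0,0,0,0,255],[0,1,0,0,0,0,255],[0,1,0,0,0,0,255]]';  python3 -c "
from h import *
r,o=to(press('c',-34,.077)); print(r.round(2),o['tool_pos'],o['wrist_force'])"
```

```text
time: 5.45
tool_pos: [0.602, -0.1272, 0.0807]
ee_rot: [-1.573, 0.002, -1.146]
wrist_force: [0.4, -0.7, 0.5]
width: 0.0004
time: 5.82
tool_pos: [0.6037, -0.1277, 0.0813]
ee_rot: [-1.57, -0.001, -1.146]
wrist_force: [-0.3, -0.7, -0.5]
width: 0.0004
[0.67 4.35 1.79] [ 0.60374033 -0.12774678  0.08134391] [-0.31011478 -0.74290233 -0.47832069]
```

```bash
python3 -m creep '[[0,2,0,0,0,0,255],[0,4,0,0,0,0,255],[0,4,0,0,0,0,255]]'; python3 -m creep '[[0,1,0,0,0,0,255],[0,1,0,0,0,0,255]]'; python3 -m creep '[[0,1,0,0,0,0,255],[0,1,0,0,0,0,255]]'
```

```text
time: 6.2
tool_pos: [0.6039, -0.1278, 0.0773]
ee_rot: [-1.571, -0.0, -1.146]
wrist_force: [-0.6, 0.0, 4.2]
width: -0.0001
time: 6.45
tool_pos: [0.6039, -0.1278, 0.0773]
ee_rot: [-1.57, -0.001, -1.146]
wrist_force: [-2.6, 2.1, 6.9]
width: 0.0002
time: 6.7
tool_pos: [0.6039, -0.1278, 0.0772]
ee_rot: [-1.57, -0.001, -1.146]
wrist_force: [-5.5, 1.0, 9.5]
width: 0.0005
```

Lid c is solid, so d should be the loose one.

```bash
python3 -m creep '[[0,-25,0,0,0,0,255],[0,-25,0,0,0,0,255]]'; python3 -c "
from h import *
r,o=to(press('d',-34,.080)); print(r.round(2),o['tool_pos'],o['wrist_force'])"
```

```text
time: 6.95
tool_pos: [0.6054, -0.1282, 0.1017]
ee_rot: [-1.567, -0.003, -1.146]
wrist_force: [0.5, -0.9, 0.0]
width: 0.0005
[106.13  21.71 -82.37] [ 0.60537331 -0.12822559  0.10165836] [ 0.45978818 -0.91094544  0.03533341]
```

```bash
python3 -m creep '[[40,0,-31,0,0,0,255],[80,0,-62,0,0,0,255],[106,0,-81,0,0,0,255],[106,18,-81,0,0,0,255],[106,18,-81,0,0,0,255]]'; python3 -m creep '[[0,0,0,0,0,0,255],[0,1,0,0,0,0,255],[0,1,0,0,0,0,255]]';  python3 -c "
from h import *
r,o=to(press('d',-34,.077)); print(r.round(2),o['tool_pos'],o['wrist_force'])"
```

```text
time: 7.58
tool_pos: [0.572, -0.2561, 0.0779]
ee_rot: [-1.574, 0.006, -1.146]
wrist_force: [-0.1, -0.2, -0.4]
width: 0.0004
time: 7.95
tool_pos: [0.5742, -0.2571, 0.0811]
ee_rot: [-1.57, -0.001, -1.145]
wrist_force: [-0.7, 0.4, -0.7]
width: 0.0006
[ 1.63  4.08 -0.73] [ 0.57416251 -0.25714068  0.08108146] [-0.70035126  0.42003821 -0.70605336]
```

```bash
python3 -m creep '[[0,2,0,0,0,0,255],[0,4,0,0,0,0,255],[0,4,0,0,0,0,255]]'; python3 -m creep '[[0,1,0,0,0,0,255],[0,1,0,0,0,0,255]]'
```

```text
time: 8.32
tool_pos: [0.5737, -0.2578, 0.0767]
ee_rot: [-1.571, -0.0, -1.146]
wrist_force: [-0.7, 0.2, 1.2]
width: 0.0005
time: 8.57
tool_pos: [0.5736, -0.2579, 0.0757]
ee_rot: [-1.571, -0.0, -1.146]
wrist_force: [-0.4, -0.6, 0.9]
width: 0.0005
```

```bash
python3 -m creep '[[0,1,0,0,0,0,255],[0,1,0,0,0,0,255]]'; python3 -m creep '[[0,1,0,0,0,0,255],[0,1,0,0,0,0,255]]'
```

```text
time: 8.82
tool_pos: [0.5737, -0.2579, 0.0751]
ee_rot: [-1.571, -0.0, -1.146]
wrist_force: [-1.8, 0.1, 2.7]
width: 0.0005
time: 9.07
tool_pos: [0.5738, -0.258, 0.0749]
ee_rot: [-1.571, -0.001, -1.146]
wrist_force: [-2.3, -0.0, 5.6]
width: 0.0002
```

Lid d gives way at about 1 N and stops 2.3 mm down. That matches a full tip about the edge of the catch. I'll check it in the pictures before pressing the middle.

```bash
python3 - <<'E'
from h import *
a=robot.snapshot("scene")["color"];b=robot.snapshot("wrist")["color"]
a=cv2.resize(a[130:250,90:250],(640,480),interpolation=2)
cv2.imwrite("pics/tip.png",a);cv2.imwrite("pics/tipw.png",b)
E
```

```text
(no output)
```

View pics/tip.png

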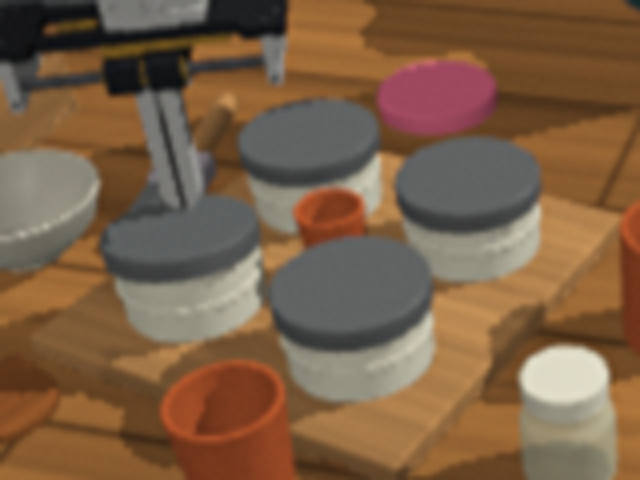

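View pics/tipw.png

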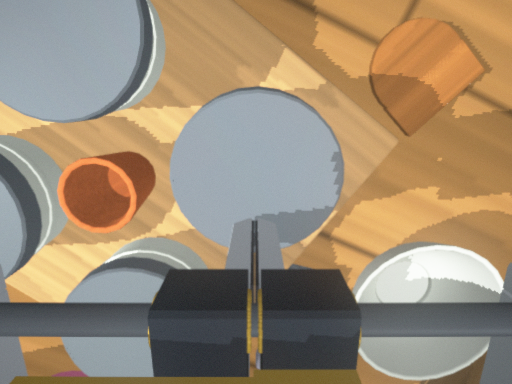

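In the scene picture, lid d at (185,240) shows a flatter ellipse than the others, so it is tipped towards the robot under the fingertip at (185,205). In the wrist picture the fingers are on its near edge at (255,230). Now I'll lift and go to its middle.

```bash
python3 -m creep '[[0,-20,0,0,0,0,255],[0,-20,0,0,0,0,255],[0,-20,0,0,0,0,255]]'; python3 -c "
from h import *
r,o=to(press('d',0,.080)); print(r.round(2),o['tool_pos'],o['wrist_force'])"
```

```text
time: 9.55
tool_pos: [0.574, -0.2577, 0.0938]
ee_rot: [-1.57, -0.0, -1.146]
wrist_force: [-0.6, 0.2, 0.1]
width: 0.0005
[ 1.16 13.82 33.69] [ 0.57396184 -0.25771375  0.09380799] [-0.60041774  0.2428355   0.13332605]
```

```bash
python3 -m creep '[[1,0,33,0,0,0,255],[1,0,33,0,0,0,255],[1,14,33,0,0,0,255],[1,17,33,0,0,0,255],[1,17,33,0,0,0,255]]'; python3 -m creep '[[0,1,0,0,0,0,255],[0,2,0,0,0,0,255],[0,2,0,0,0,0,255]]';python3 -c "
from h import *
r,o=to(press('d',0,.077)); print(r.round(2),o['tool_pos'],o['wrist_force'])"
```

```text
time: 10.18
tool_pos: [0.6035, -0.2453, 0.0763]
ee_rot: [-1.571, 0.0, -1.147]
wrist_force: [0.4, 0.2, 2.6]
width: 0.0008
time: 10.55
tool_pos: [0.6038, -0.2453, 0.0763]
ee_rot: [-1.571, -0.001, -1.146]
wrist_force: [-3.0, 1.3, 7.4]
width: 0.0001
[ 0.15 -0.72  1.43] [ 0.6037693  -0.24533567  0.07628074] [-2.99449602  1.28084149  7.36287723]
```

```bash
python3 -m creep '[[0,1,0,0,0,0,255],[0,2,0,0,0,0,255],[0,2,0,0,0,0,255]]'
```

```text
time: 10.92
tool_pos: [0.6038, -0.2454, 0.075]
ee_rot: [-1.571, -0.001, -1.146]
wrist_force: [-3.1, 1.2, 9.7]
width: 0.0007
```

```bash
python3 -m creep '[[0,1,0,0,0,0,255],[0,2,0,0,0,0,255],[0,2,0,0,0,0,255]]'
```

```text
time: 11.3
tool_pos: [0.6038, -0.2454, 0.073]
ee_rot: [-1.571, -0.001, -1.146]
wrist_force: [-3.5, 0.2, 9.1]
width: 0.0001
```

```bash
python3 -m creep '[[0,1,0,0,0,0,255],[0,2,0,0,0,0,255],[0,3,0,0,0,0,255],[0,3,0,0,0,0,255]]'; python3 -m creep '[[0,1,0,0,0,0,255],[0,2,0,0,0,0,255],[0,2,0,0,0,0,255]]'
```

```text
time: 11.8
tool_pos: [0.6039, -0.2454, 0.0722]
ee_rot: [-1.57, -0.002, -1.146]
wrist_force: [-6.3, 2.7, 15.6]
width: 0.0002
time: 12.18
tool_pos: [0.6039, -0.2454, 0.0722]
ee_rot: [-1.57, -0.003, -1.146]
wrist_force: [-8.3, 4.1, 22.0]
width: 0.0004
```

Lid d is down at 72.2 mm, a 5 mm drop, and holds 22 N. I'll re-test its edge.

```bash
python3 -m creep '[[0,-25,0,0,0,0,255],[0,-25,0,0,0,0,255],[0,-25,-33,0,0,0,255],[0,-10,-33,0,0,0,255],[0,-10,-33,0,0,0,255]]'; python3 -c "
from h import *
r,o=to(press('d',-34,.0722)); print(r.round(2),o['tool_pos'],o['wrist_force'])"
```

```text
time: 12.8
tool_pos: [0.5733, -0.2581, 0.0732]
ee_rot: [-1.573, 0.003, -1.146]
wrist_force: [-1.0, 0.9, -0.6]
width: 0.0005
[1.09 0.97 0.48] [ 0.57326544 -0.25808647  0.07317344] [-0.9896669   0.94535882 -0.59843622]
```

```bash
python3 -m creep '[[0,1,0,0,0,0,255],[0,2,0,0,0,0,255],[0,2,0,0,0,0,255]]'; python3 -m creep '[[0,1,0,0,0,0,255],[0,2,0,0,0,0,255],[0,2,0,0,0,0,255]]';python3 -m creep '[[0,1,0,0,0,0,255],[0,1,0,0,0,0,255],[0,1,0,0,0,0,255]]'
```

```text
time: 13.18
tool_pos: [0.5744, -0.2583, 0.0734]
ee_rot: [-1.571, 0.0, -1.146]
wrist_force: [0.4, 0.1, -0.1]
width: 0.0006
time: 13.55
tool_pos: [0.5744, -0.2586, 0.0723]
ee_rot: [-1.57, -0.001, -1.146]
wrist_force: [-1.8, -0.1, 2.5]
width: 0.0005
time: 13.92
tool_pos: [0.5744, -0.2586, 0.0723]
ee_rot: [-1.57, -0.001, -1.146]
wrist_force: [-1.8, 1.5, 6.9]
width: 0.0002
```

The edge is now solid at 72.3 mm under 6.9 N. I'll retreat, check once more and hand in.

```bash
python3 -m creep '[[0,-30,0,0,0,0,255],[0,-80,0,0,0,0,255],[0,-110,0,0,0,0,255],[0,-110,-50,0,0,0,255],[0,-110,-50,0,0,0,255]]'; python3 -c "
from h import *
print(robot.get_obs()['wrist_force'])
a=robot.snapshot('scene')['color']
cv2.imwrite('pics/end.png',cv2.resize(a[130:280,60:260],(800,600),interpolation=2))"
```

```text
time: 14.55
tool_pos: [0.5267, -0.2804, 0.1809]
ee_rot: [-1.571, -0.001, -1.149]
wrist_force: [0.3, -0.3, -0.2]
width: 0.0004
[ 0.27860447 -0.31129386 -0.21214025]
```

View pics/end.png

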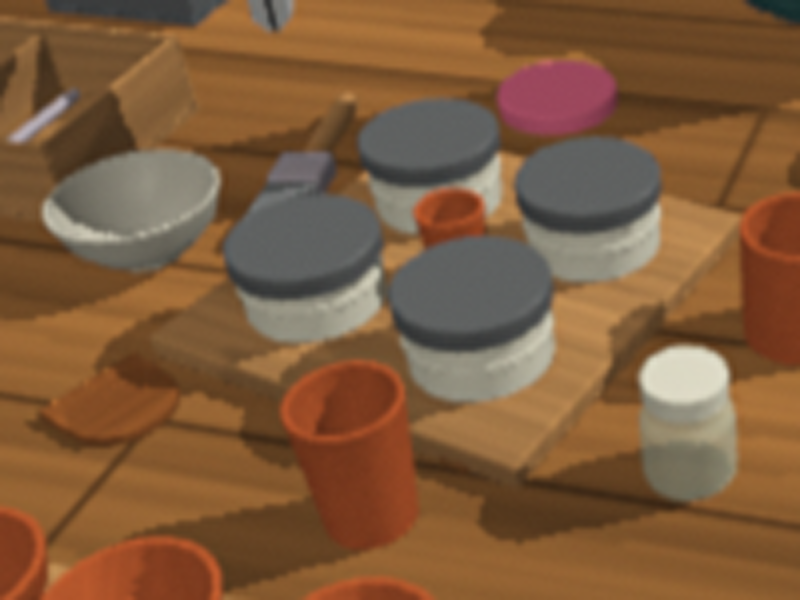

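All four lids sit level, with d at (305,245). The cup, bowl, brush and beaker are where they were, and the fingers are clear.

```bash
python3 -c "
from bench import robot
print(robot.close_job())"
```

```text
the job is handed in; nothing more can be done
None
```

The loose lid was lid_d, on the far right tub; I pushed it fully home and handed the job in at about 14.6 s of the 48 s allowed.

- **Finding it:** I pressed each lid near its edge. Lids b, a and c held at 77.2 mm under 8–13 N. Lid d gave way at about 1 N and tipped until its edge met the rim, which the scene picture confirmed.
- **Pushing it home:** Pressed at its middle, it yielded at roughly 10 N, went down to 72.2 mm (5 mm lower than the others' height) and held 22 N.
- **Last checks:** Pressed again near the edge, d stayed at 72.3 mm under 6.9 N, so it no longer rocks. The final picture shows all four lids level and the pots and tools in view in place, and the wrist force is near zero with the arm clear.

I pressed harder near the edges than the 1–4 N advised: up to 13 N on b, 8–10 N on a and c, and 5.6 N on d once it was fully tipped. None of the lids moved from this. No check failed or disagreed.

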